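Load the feed magazine: close the row of guide blocks up to the hidden stop

ROBOT

A 6-joint arm with a two-finger parallel gripper is mounted at the origin on the work surface. World frame = base frame: x ahead of the robot, y to its left, z up, the work surface at z = 0. Lengths are in m, angles in rad, forces in N, time in s.
With the tool pointing down it reaches from about 0.275 to 0.875 m from the base axis. Payload 12.5 kg.
Tool frame: the origin (TCP) lies on the centre line of the jaws, within the pads' length; the fingertips stand r.finger_overhang ahead of it and the grasp point (between the pads) lies 3 mm ahead of it (r.finger_overhang is the distance from the TCP to the fingertips, in m); z points along the fingers, y is the line along which they close (so a half turn about z gives the same grasp; the last joint's range is limited). The gripper opens to 85 mm and grips with 20 to 120 N. Pads are 22 mm wide; open, the fingers measure 114 mm over their backs; the gripper's body (76 mm by 85 mm) begins 54 mm behind the grasp point. The pads swing forward as they close: fully open they stand 13 mm farther back than shut.
Start: joints at [-1.325, 0.351, 1.652, -0, 1.139, -0.085], TCP at [0.179, -0.52, 0.253] pointing down, gripper open.
Joint ranges: [-2.75, 2.75], [-0.79, 2.1], [0.01, 2.65], [-1.57, 4.71], [0.07, 3.14], [-2.87, 2.87]. Speed limits (rad/s): [2.22, 2.22, 2.79, 3.14, 3.14, 3.14].

INTERFACE

Orientations are given as a unit quaternion [x, y, z, w].
In Python, from cell import r, optics gives the robot as it stands. The module is installed in compiled form; this text tells all that it offers. Calls block until the motion is done:
- r.move_to(position, orientation): joint-space move of the TCP to a pose.
- r.move_linear(position, rot=None, vel=0.15): straight line of the TCP; rot=None keeps the orientation; vel is the mean speed in m/s.
- r.set_joints(angles): joint-space move.
- r.set_gripper(opening, squeeze=None): opening from 0.0 (shut) to 1.0 (fully open); squeeze is the grip in N (None keeps the last); returns when the fingers have stopped.
- r.sleep(seconds).
- r.inverse_kinematics(position, orientation): joint angles nearest the present ones, or None.
- optics.get_image(name): name is "scene" or "top"; returns a dict with "pixels" (420x560x3 uint8, red, green, blue), "depth" (420x560 float32, m along the optical axis (not along the pixel's ray), 0 where there is no reading), "fx", "fy", "cx", "cy" (pixels), "D" ([k1, k2, p1, p2, k3] as OpenCV has them; the pictures are not rectified), "camera_from_world" (4x4, takes a point from world to camera coordinates). Camera axes: x right, y down, z forward; pixel columns grow to the right and rows downward; lengths in m; the calibration is good to about 2 mm. A picture is of the moment at which its call begins.
A pose or a line that the arm cannot do raises r.PlanningError and nothing moves.
- r.hand_in(): hands the job in; it is judged then, once.
Readings, each from a call of its own:
- r.current_t(): time.
- r.current_q(): joint angles.
- r.current_qvel(): joint speeds.
- r.current_effort(): joint torques, N m.
- r.current_tool_pos(): TCP position.
- r.current_ee_rot(): TCP orientation.
- r.current_contact_force(): force on the tool from outside, world axes, zero at the start.
- r.current_torque(): the same for the moment, N m.
- r.current_opening(): opening from 0.0 (shut) to 1.0 (fully open).
- r.current_finger_force(): force on a finger pad.
Only numpy, scipy, OpenCV 4.12 (cv2) and the standard library are available. Lean on these libraries where they do the work, as an engineer would, in place of code of your own. Each camera call takes 0.05 s, during which the arm holds its last target. There are 200 camera calls.

TASK

Refill the feed magazine: first square all five blocks up flat against the back fence, then set the follower weight down in the channel behind the row and push the row with it, as one block and without any block turning or jamming, under the hood until you feel it come up against the sprung stop, which is set somewhere out of sight. Press it home with about 12 N for half a second, but never push it with more than 20 N, and leave the follower standing square against the last block with the row closed up. Do not disturb the oil can, the wrench or the jar.

Things in the scene. Friction and masses are not known exactly. Their poses are not given: they have to be found in the camera images.
- magazine: Steel feed magazine fixed to the bench. Origin on the bench; y axis = feed direction, towards the stop; x axis points to the back fence. Base plate x -55 to +60, y -225 to +235 mm, top at z = 10 mm. Rigid fence along its whole length, 25 mm high above the plate, guiding face at x = +30 mm; the other side is open. A block flat on the fence has its origin at x = +10 mm.
- hood_mouth (a point): Middle of the mouth of the green sheet hood at plate level (magazine x +8, y +80, z 10 mm; axes as the magazine's). The rigid hood covers magazine y +80 to +225 mm: clear width 44 mm (x -14 to +30), clear height 40 mm, outer top 53 mm above the bench. A flared lip on the open side only reaches out to x -24 mm at y +60 mm.
- stop_bracket: End plate closing the hood, 64 by 10 by 50 mm; origin on the plate's top at its inner face (magazine x +8, y +225 mm). It carries the stop: a locked set screw with a flat sprung nose 30 mm wide that gives 1 mm per 3 N (8 mm at most). Untouched, the nose stands 35 to 70 mm in from that face (magazine y +155 to +190 mm): different each time, not reported, out of sight. Feel for it.
- block1: Aluminium guide block 1 of 5, counted from the stop end: 40 mm across (x), 32 mm along the feed (y), 36 mm high, bore on top, about 110 g; origin: centre of its underside. Starts on the base plate before the hood, 6 to 15 mm off the fence, a few mm from its neighbours, a little turned. The row closed up is 160 mm long.
- block2: Aluminium guide block 2 of 5, counted from the stop end: 40 mm across (x), 32 mm along the feed (y), 36 mm high, bore on top, about 110 g; origin: centre of its underside. Starts on the base plate before the hood, 6 to 15 mm off the fence, a few mm from its neighbours, a little turned. The row closed up is 160 mm long.
- block3: Aluminium guide block 3 of 5, counted from the stop end: 40 mm across (x), 32 mm along the feed (y), 36 mm high, bore on top, about 110 g; origin: centre of its underside. Starts on the base plate before the hood, 6 to 15 mm off the fence, a few mm from its neighbours, a little turned. The row closed up is 160 mm long.
- block4: Aluminium guide block 4 of 5, counted from the stop end: 40 mm across (x), 32 mm along the feed (y), 36 mm high, bore on top, about 110 g; origin: centre of its underside. Starts on the base plate before the hood, 6 to 15 mm off the fence, a few mm from its neighbours, a little turned. The row closed up is 160 mm long.
- block5: Aluminium guide block 5 of 5, counted from the stop end: 40 mm across (x), 32 mm along the feed (y), 36 mm high, bore on top, about 110 g; origin: centre of its underside. Starts on the base plate before the hood, 6 to 15 mm off the fence, a few mm from its neighbours, a little turned. The row closed up is 160 mm long.
- follower: Follower weight, dark steel, 0.4 to 0.65 kg, loose on the bench left or right of the magazine: body 38 mm across (x), 50 mm along the feed (y), 36 mm high; on its top's middle a flat-sided grip rib 30 (x) by 18 mm (y), from 36 to 82 mm up. Origin: centre of its underside. In use its axes lie along the magazine's (either way round) and one end face bears on block 5.
- oil_can: Bystander: upright aluminium can, 54 mm across, 120 mm high; origin at the centre of its underside. Leave alone.
- wrench: Bystander: wrench lying behind the magazine; origin under its middle. Leave alone.
- grease_jar: Bystander: white jar with black cap, 60 mm across, 64 mm high, behind the magazine; origin at the centre of its underside. Leave alone.
Not all that is in view belongs to the job. What is shaped like the follower but orange is not meant.

How it is judged:
On the way, in this order (a step that is already met when the one before it is completed fails the run):
1. all five blocks stand square against the fence (within 3 mm and 0.07 rad) while the row is still before the hood (x of block1 in the frame of magazine between 0.007 and 0.012 m and angle between the x axis of each of block1, block2, block3, block4, block5 and the x axis of magazine, either way round below 0.07 rad and angle between each of block1, block2, block3, block4, block5's own z axis and vertical below 0.1 rad and x of block2 in the frame of magazine between 0.007 and 0.012 m and x of block3 in the frame of magazine between 0.007 and 0.012 m and x of block4 in the frame of magazine between 0.007 and 0.012 m and x of block5 in the frame of magazine between 0.007 and 0.012 m and y of block1 in the frame of magazine below 0.075 m), for 0.1 s.
2. the row, closed up and in line, is pressed on the stop by the follower with at least 4 N (horizontal distance between block1 and block2 below 0.0345 m and horizontal distance between block2 and block3 below 0.0345 m and horizontal distance between block3 and block4 below 0.0345 m and horizontal distance between block4 and block5 below 0.0345 m and horizontal distance between block5 and follower below 0.0445 m and x of block1 in the frame of magazine between 0.005 and 0.012 m and angle between the x axis of each of block1, block2, block3, block4, block5 and the x axis of magazine, either way round below 0.09 rad and angle between each of block1, block2, block3, block4, block5's own z axis and vertical below 0.1 rad and x of block2 in the frame of magazine between 0.005 and 0.012 m and x of block3 in the frame of magazine between 0.005 and 0.012 m and x of block4 in the frame of magazine between 0.005 and 0.012 m and x of block5 in the frame of magazine between 0.005 and 0.012 m and contact force between stop_bracket and block1 above 4 N and contact force between follower and block5 above 4 N), for 0.3 s.
At the end, for the whole second after the job is handed in: Blocks upright in line along the fence (5 mm, 0.09 rad), no gap over 2.5 mm, the first still bearing on the hidden stop; follower let go, upright on the plate in line behind them (6 mm across, 0.12 rad), at most 3.5 mm from the last block; all at rest (x of block1 in the frame of magazine between 0.005 and 0.012 m and angle between the x axis of each of block1, block2, block3, block4, block5 and the x axis of magazine, either way round below 0.09 rad and angle between each of block1, block2, block3, block4, block5's own z axis and vertical below 0.1 rad and x of block2 in the frame of magazine between 0.005 and 0.012 m and x of block3 in the frame of magazine between 0.005 and 0.012 m and x of block4 in the frame of magazine between 0.005 and 0.012 m and x of block5 in the frame of magazine between 0.005 and 0.012 m and horizontal distance between block1 and block2 below 0.0345 m and horizontal distance between block2 and block3 below 0.0345 m and horizontal distance between block3 and block4 below 0.0345 m and horizontal distance between block4 and block5 below 0.0345 m and horizontal distance between block5 and follower below 0.0445 m and y of block1 in the frame of magazine above 0.135 m and contact force between stop_bracket and block1 above 0.1 N and x of follower in the frame of magazine between 0.004 and 0.014 m and angle between the x axis of follower and the x axis of magazine, either way round below 0.12 rad and angle between follower's own z axis and vertical below 0.08 rad and height (world z) of follower below 0.013 m and linear speed of each of follower, block1, block5 below 0.01 m/s); the robot touches nothing.
It fails at once if more than 20 N along the row: between it and the stop, or between the follower and its last block (contact force between stop_bracket and block1 above 20 N or contact force between follower and block5 above 20 N).
It fails at once if the row buckles: a block turns more than 0.3 rad or tips (angle between the x axis of any of block1, block2, block3, block4, block5 and the x axis of magazine, either way round above 0.3 rad or angle between any of block1, block2, block3, block4, block5's own z axis and vertical above 0.3 rad).
It fails at once if the oil can, wrench or jar is moved more than 15 mm (distance of any of oil_can, wrench, grease_jar from where it was at the start of the episode above 0.015 m).
It also fails if it takes over 67 s, if anything falls off the work surface, if the arm or the gripper's body presses on something with over 40 N, if the wrist force passes 120 N, or if a joint passes its speed limit or range.

## Working session

There is one attempt and no reset: what is moved stays moved. The work goes in short steps, each a Python script; the robot and the scene stay as the last script left them, time stands still between calls to the robot, and variables do not carry over. Pictures are saved under pics/ and viewed, at most 10 in all, crops included, and the job is handed in when it is done.

```bash
mkdir -p pics; python3 - <<'E'
from cell import r, optics
import cv2,numpy as np
for n in ("scene","top"):
    d=optics.get_image(n); cv2.imwrite(f"pics/{n}0.png",d["pixels"][:,:,::-1]); np.savez(f"{n}0.npz",**d)
    print(n,d["fx"],d["cx"],d["cy"],d["D"]); print(np.linalg.inv(d["camera_from_world"]).round(3))
print(r.current_t(),r.finger_overhang,r.current_ee_rot())
E
```

```text
scene 393.3802203572389 273.4704654705226 210.54171137862372 [-0.06435404  0.          0.          0.          0.        ]
[[ 0.467  0.773 -0.429  0.956]
 [ 0.884 -0.416  0.214 -0.203]
 [-0.013 -0.479 -0.878  0.797]
 [ 0.     0.     0.     1.   ]]
top 483.28955076835166 280.41283666131585 216.33352841536944 [-0.04755763  0.          0.          0.          0.        ]
[[ 0.004 -0.999  0.049  0.523]
 [-1.    -0.003  0.02  -0.018]
 [-0.02  -0.049 -0.999  1.211]
 [ 0.     0.     0.     1.   ]]
0.1 0.022 [ 9.86354595e-01  1.64633947e-01 -3.55125935e-05 -5.24910521e-04]
```

View pics/scene0.png

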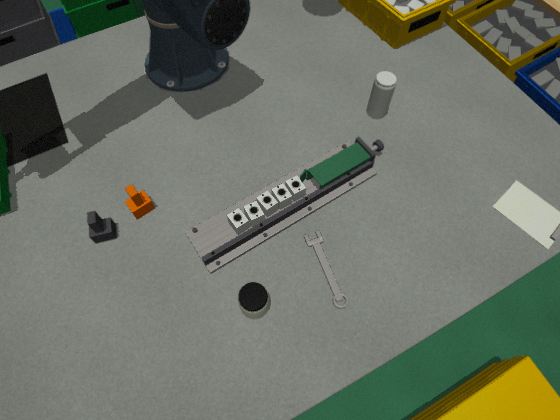

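View pics/top0.png

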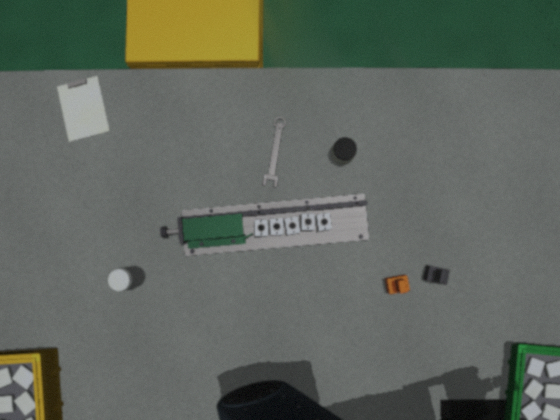

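The scene view shows the follower at (100,228), the orange decoy at (138,203), the blocks at (237,217)–(297,185) and the hood at (340,165). In the top view the follower is at (435,274), the decoy at (398,284), and the blocks run from (261,228) to (324,222), with block 1 next to the hood. Things that could be mistaken for the follower: the orange copy (398,284), the jar's black cap (344,149) and the screw knob (165,232). The dark steel piece with the rib, at (435,274), fits the description.

```bash
cat > v.py <<'E'
import numpy as np, cv2
def rays(d,uv):
    K=np.array([[d["fx"],0,d["cx"]],[0,d["fy"],d["cy"]],[0,0,1]],float)
    n=cv2.undistortPoints(np.asarray(uv,float).reshape(-1,1,2),K,np.asarray(d["D"],float))[:,0]
    T=np.linalg.inv(d["camera_from_world"]); return T[:3,3],np.c_[n,np.ones(len(n))]@T[:3,:3].T
def onplane(d,uv,z):
    o,v=rays(d,uv); return o+v*((z-o[2])/v[:,2])[:,None]
def cloud(d):
    h,w=d["depth"].shape; uv=np.stack(np.meshgrid(np.arange(w),np.arange(h)),-1).reshape(-1,2)
    o,v=rays(d,uv); return (o+v*d["depth"].reshape(-1,1)).reshape(h,w,3)
def two(d1,p1,d2,p2):
    a,u=rays(d1,[p1]);b,w=rays(d2,[p2]);u=u[0];w=w[0]
    s=np.linalg.lstsq(np.c_[u,-w],b-a,rcond=None)[0]; p,q=a+s[0]*u,b+s[1]*w
    return (p+q)/2,np.linalg.norm(p-q)
E
python3 - <<'E'
from v import *
T=dict(np.load("top0.npz"));S=dict(np.load("scene0.npz"))
for n,d,(x0,y0,x1,y1) in (("top",T,(150,180,460,300)),("scene",S,(70,130,400,300))):
    c=cloud(d); z=c[:,:,2]; sub=z[y0:y1,x0:x1]
    vis=np.clip(sub*1000*2.5,0,255).astype(np.uint8)
    img=d["pixels"][y0:y1,x0:x1,::-1]
    im=cv2.resize(np.vstack([img,cv2.applyColorMap(vis,cv2.COLORMAP_JET)]),None,fx=2.4 if n=="top" else 1.7,fy=2.4 if n=="top" else 1.7,interpolation=cv2.INTER_CUBIC)
    cv2.imwrite(f"pics/{n}crop.png",im); print(im.shape)
    hsv=cv2.cvtColor(d["pixels"],cv2.COLOR_RGB2HSV)
    print("bench z",np.median(z[300:310,200:240]))
    for nm,m in (("green",cv2.inRange(hsv,(60,80,0),(90,255,255))),("white",cv2.inRange(hsv,(0,0,170),(180,60,255))),("dark",cv2.inRange(hsv,(0,0,0),(180,255,60)))):
        k=np.zeros_like(m);k[y0:y1,x0:x1]=m[y0:y1,x0:x1]
        l,_,st,ce=cv2.connectedComponentsWithStats(k)
        for i in range(1,l):
            if st[i,4]>30:
                print(n,nm,ce[i].round(1),st[i],"medz",round(float(np.median(z[_==i])),4))
E
```

```text
(576, 744, 3)
bench z 0.0003790772215827021
top green [213.  230.1] [ 182  214   64   34 1657] medz 0.0525
top dark [182.4 230.7] [179 217  11  27  70] medz 0.0572
top dark [164.2 232.1] [161 227   8  11  56] medz 0.0379
top dark [426.1 272.8] [422 265   9  16  82] medz 0.0228
top dark [436.3 275.3] [430 268  13  15 138] medz 0.0458
(578, 561, 3)
bench z -0.00023975174739276905
scene green [337.2 165. ] [ 300  142   71   47 1381] medz 0.0529
scene white [295.1 184. ] [286 176  20  18 130] medz 0.046
scene white [281.3 192.2] [272 184  20  18 126] medz 0.046
scene white [266.6 199.6] [257 191  21  18 132] medz 0.046
scene white [253.4 210.1] [244 201  20  19 145] medz 0.0459
scene white [237.3 217.7] [227 208  21  20 148] medz 0.0459
scene dark [299.8 204.5] [ 204  139  171  126 1072] medz 0.0285
scene dark [377.9 146.7] [373 142  10  10  42] medz 0.0327
scene dark [306.1 175.9] [300 171  13  11  73] medz 0.0281
scene dark [281.1 191.5] [278 189   7   6  31] medz 0.0465
scene dark [266.7 199.4] [264 197   7   6  33] medz 0.0468
scene dark [253.3 209.7] [250 207   7   6  32] medz 0.047
scene dark [102.3 229.5] [ 88 212  29  31 456] medz 0.0348
scene dark [237.  217.3] [234 215   7   6  34] medz 0.0464
scene dark [252.7 291.9] [239 282  29  18 420] medz 0.0637
```

View pics/topcrop.png

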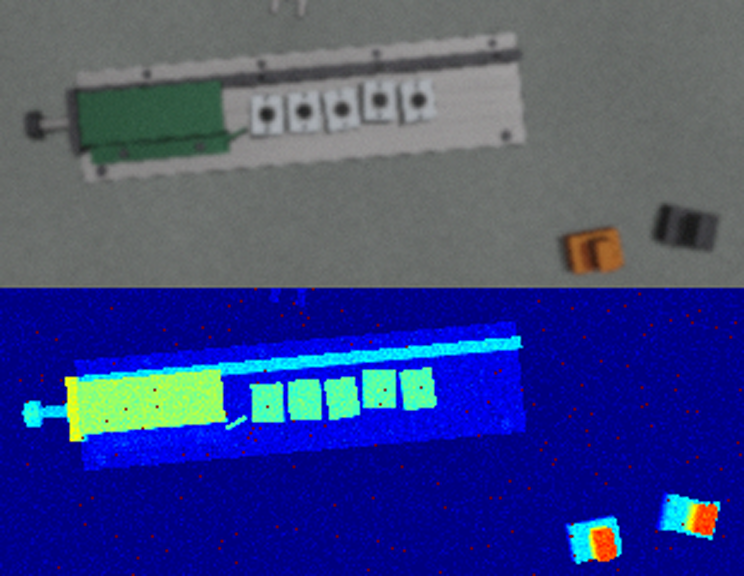

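View pics/scenecrop.png

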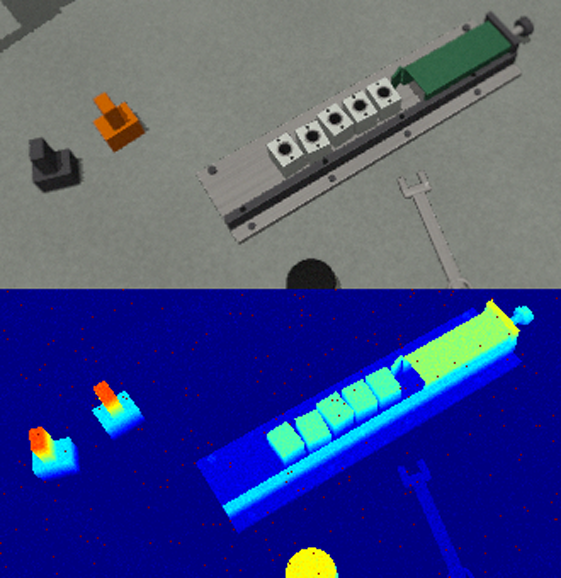

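The crops confirm the choice: the dark, ribbed follower lies right of the orange one, with its rib pointing up, and its depth is clean. Next I measure the magazine, blocks and follower in both views.

```bash
cat > m.py <<'E'
from v import *
def comps(c,lo,hi,box,minn=40):
    z=c[:,:,2]; m=((z>lo)&(z<hi)&(c[:,:,0]>box[0])&(c[:,:,0]<box[1])&(c[:,:,1]>box[2])&(c[:,:,1]<box[3])).astype(np.uint8)
    n,l,st,_=cv2.connectedComponentsWithStats(m,connectivity=4)
    return [c[l==i] for i in range(1,n) if st[i,4]>minn]
def rect(p):
    (x,y),(w,h),a=cv2.minAreaRect((p[:,:2]*1000).astype(np.float32)); return round(x,1),round(y,1),round(w,1),round(h,1),round(a,1)
E
python3 - <<'E'
from m import *
T=dict(np.load("top0.npz"));S=dict(np.load("scene0.npz"))
for n,d in (("top",T),("scene",S)):
    c=cloud(d); box=(.3,.65,-.45,.35)
    print(n)
    for nm,lo,hi in (("plate",.006,.014),("fence",.032,.038),("block",.043,.0485),("hood",.0505,.0555),("end",.0575,.064),("fol",.076,.086),("folbody",.033,.039)):
        for p in comps(c,lo,hi,box,15 if nm=="block" else 25):
            if nm=="plate" and len(p)<500: continue
            print(nm,len(p),rect(p),"med",np.median(p,0).round(4))
    # fence guiding axis fit
    f=max(comps(c,.032,.038,box),key=len); print("fence dir",np.linalg.svd(f[:,:2]-f[:,:2].mean(0),full_matrices=0)[2][0],f.mean(0))
for a,b in (((261,228),(295,184)),):pass
print("2view block5 bore",two(T,(324,221.5),S,(237.2,217.4)),"block1 bore",two(T,(261.3,227.9),S,(295.5,184.2)))
E
```

```text
top
plate 1067 (611.7, 26.9, 20.4, 460.0, 5.3) med [0.6094 0.0276 0.0102]
plate 3392 (545.9, 19.0, 85.4, 463.8, 5.3) med [ 0.5352 -0.0399  0.0104]
fence 533 (599.6, -36.8, 12.1, 333.0, 5.3) med [ 0.6003 -0.0441  0.0352]
fence 78 (583.2, 175.9, 5.8, 88.8, 5.0) med [0.5826 0.177  0.0353]
fence 54 (539.1, 280.2, 15.1, 42.8, 22.2) med [0.5407 0.2771 0.0345]
fence 91 (442.2, -362.7, 26.2, 35.8, 80.7) med [ 0.4413 -0.3598  0.0356]
fence 66 (412.5, -263.1, 35.6, 15.7, 10.4) med [ 0.4121 -0.2642  0.0359]
block 172 (567.1, -99.1, 39.8, 31.8, 7.3) med [ 0.566  -0.0981  0.0462]
block 165 (567.1, -59.7, 36.4, 31.4, 0.2) med [ 0.5683 -0.0608  0.0461]
block 161 (557.7, -22.6, 39.6, 31.3, 9.7) med [ 0.5584 -0.0222  0.046 ]
block 176 (556.0, 15.2, 38.7, 31.5, 0.3) med [0.556  0.014  0.0463]
block 157 (553.4, 52.6, 38.6, 29.3, 0.3) med [0.5511 0.0526 0.046 ]
hood 939 (552.9, 170.0, 53.0, 146.9, 5.3) med [0.5551 0.1701 0.053 ]
end 91 (547.7, 246.3, 58.2, 11.0, 4.7) med [0.5476 0.2465 0.0604]
fol 98 (440.2, -375.8, 18.7, 30.0, 75.8) med [ 0.441  -0.3751  0.0821]
fol 100 (415.0, -277.7, 29.9, 18.5, 12.8
[... 1760 characters left out ...]
 (440.1, -373.6, 16.7, 29.5, 80.4) med [ 0.4417 -0.3736  0.0814]
folbody 41 (544.6, 286.8, 31.9, 13.5, 61.4) med [0.5456 0.2879 0.0356]
folbody 263 (580.7, 170.6, 13.4, 166.7, 5.1) med [0.5827 0.1671 0.0355]
folbody 226 (416.8, -277.2, 41.8, 50.4, 11.3) med [ 0.4204 -0.2785  0.0361]
folbody 647 (602.7, -57.7, 14.1, 290.7, 5.4) med [ 0.603  -0.0657  0.035 ]
folbody 209 (440.2, -373.3, 51.0, 38.0, 79.5) med [ 0.4464 -0.3636  0.0358]
fence dir [ 0.08948974 -0.99598774] [0.59733247 0.00177051 0.03491796]
2view block5 bore (array([ 0.56751201, -0.09825717,  0.04704874]), np.float64(0.0021287538550080858)) block1 bore (array([0.55215674, 0.05357114, 0.04557326]), np.float64(0.0039466553082955404))
```

```bash
cat > h.py <<'E'
import numpy as np
from cell import r, optics
YAW=0.0905; O=np.array([.5597,.0175]); R=np.array([[np.cos(YAW),-np.sin(YAW)],[np.sin(YAW),np.cos(YAW)]])
def W(x,y,z): return [*(O+R@np.array([x,y])/1000),z/1000]
def quat(a): return [np.cos(a/2),np.sin(a/2),0,0]     # tool x at angle a, tool down
Q=quat(YAW)
def M(): p=np.array(r.current_tool_pos()); return np.r_[R.T@(p[:2]-O),p[2]]*1000
def F(): f=np.array(r.current_contact_force()); return np.r_[R.T@f[:2],f[2]]
E
python3 - <<'E'
from h import *
r.set_gripper(0.0,40)
r.move_to(W(-50,34,120),Q); t=r.current_t()
r.move_linear(W(-50,34,41),vel=.15); print("dn",r.current_t()-t,M(),F(),r.current_opening()); f0=F()
r.move_linear(W(-27,34,41),vel=.06); print(r.current_t(),M(),F()-f0)
for x in np.arange(-26,-12,1.):
    r.move_linear(W(x,34,41),vel=.04); f=F()-f0; print(x,round(r.current_t(),2),M().round(2),f.round(2))
    if f[0]<-7: break
E
```

```text
dn 0.6750000000000003 [-49.62733568  33.79920124  41.53204723] [0.92368771 0.32484414 0.28858927] -0.002151041558375986
4.45 [-26.9223983   34.02866772  40.95553921] [-1.28578428  0.5711999  -0.54615172]
-26.0 4.7 [-26.11  34.02  41.  ] [-0.56 -1.22  0.5 ]
-25.0 4.95 [-24.97  33.99  41.03] [-0.39 -0.43 -0.47]
-24.0 5.2 [-23.96  34.    40.98] [-1.49 -0.31 -0.79]
-23.0 5.45 [-22.92  34.    41.01] [-0.67  0.42 -0.23]
-22.0 5.7 [-21.92  33.99  41.02] [-1.06  0.02  0.5 ]
-21.0 5.95 [-21.42  34.06  40.92] [-4.38  0.47  3.17]
-20.0 6.2 [-21.31  34.16  40.76] [-10.2    0.44   4.77]
```

```bash
python3 - <<'E'
from h import *
r.move_linear(W(-50,34,41),vel=.2)
for y in (-1,-39,-77,-116):
    r.move_linear(W(-50,y,41),vel=.15); f0=F()
    r.move_linear(W(-24,y,41),vel=.08)
    for x in (-20.2,-19.6,-19):
        r.move_linear(W(x,y,41),vel=.03); r.sleep(.1); f=F()-f0
        print(y,x,M().round(2),f.round(1),round(r.current_t(),2))
        if f[0]<-6: break
    r.move_linear(W(-50,y,41),vel=.2)
r.move_linear(W(-50,-116,130),vel=.25)
r.set_gripper(.5)
r.move_linear([.4402,-.3742,.13],rot=quat(np.radians(-10.5)),vel=.3)
from m import *
for n in("top","scene"):
    d=optics.get_image(n); c=cloud(d); np.savez(n+"1.npz",**d)
    for p in comps(c,.043,.0485,(.5,.62,-.2,.12),40):
        q=rect(p); print(n,q,(R.T@(np.array(q[:2])/1000-O)*1000).round(1))
print(r.current_t())
E
```

```text
-1 -20.2 [-21.24  -0.73  40.7 ] [-4.6  1.5  1.2] 7.73
-1 -19.6 [-21.23  -0.71  40.67] [-8.1  1.1  4.9] 8.08
-39 -20.2 [-21.16 -38.73  40.73] [-5.4  1.4  1.7] 9.63
-39 -19.6 [-21.15 -38.68  40.71] [-8.5  1.6  4.9] 9.98
-77 -20.2 [-21.22 -76.99  40.74] [-4.4 -2.5  1.4] 11.53
-77 -19.6 [-21.16 -77.02  40.71] [-7.4 -3.9  3.4] 11.88
-116 -20.2 [ -21.04 -115.71   40.76] [-4.9  2.1  1.6] 13.44
-116 -19.6 [ -21.   -115.7    40.74] [-8.5 -0.1  5.1] 13.79
top (579.4, -99.5, 39.8, 31.6, 5.0) [   9.  -118.3]
top (575.8, -58.3, 38.9, 31.7, 4.4) [  9.2 -76.9]
top (572.4, -23.0, 39.7, 31.6, 5.2) [  9.  -41.5]
top (568.0, 17.6, 38.7, 31.4, 0.7) [ 8.3 -0.7]
top (564.7, 55.6, 40.0, 31.4, 6.3) [ 8.4 37.5]
scene (565.6, 57.3, 40.3, 32.6, 5.6) [ 9.5 39.1]
scene (568.5, 19.7, 40.8, 32.3, 6.1) [9.  1.4]
scene (572.5, -21.2, 41.5, 32.0, 5.2) [  9.3 -39.7]
scene (575.8, -56.7, 40.9, 32.1, 4.5) [  9.3 -75.4]
scene (579.9, -97.7, 40.6, 32.2, 4.3) [   9.7 -116.6]
16.275
```

All five blocks are square against the fence: x reads 8.3–9.7 mm, and the finger contact positions are within 0.5 mm of each other. Next I grasp the follower and carry it over.

```bash
python3 - <<'E'
from h import *
r.move_linear([.4402,-.3742,.067],vel=.12); print(M(),F().round(2))
r.set_gripper(0,60); r.sleep(.1); print("open",r.current_opening(),r.current_finger_force(),F().round(2))
r.move_linear([.4402,-.3742,.13],vel=.12); r.sleep(.2); print("lift",F().round(2),r.current_opening())
r.move_linear(W(8,-171,130),rot=Q,vel=.2)
r.move_linear(W(8,-171,84),vel=.15); r.sleep(.2); print(M().round(2),F().round(2))
from m import *
for n in("top","scene"):
    d=optics.get_image(n); c=cloud(d); np.savez(n+"2.npz",**d); cv2.imwrite(f"pics/{n}2.png",d["pixels"][120:300,180:460,::-1] if n=="top" else d["pixels"][130:310,120:400,::-1])
    for p in comps(c,.043,.060,(.53,.62,-.22,.12),20):
        q=rect(p); print(n,len(p),q,(R.T@(np.array(q[:2])/1000-O)*1000).round(1),np.median(p[:,2]))
print(r.current_t())
E
```

```text
[-154.07610266 -379.43547572   67.48880259] [-0.33 -0.64 -0.34]
open 0.2028389604609328 58.82095277309418 [-0.27  0.57  6.81]
lift [-0.17 -0.18 -5.99] 0.1992232284241626
[   8.51 -171.32   85.13] [ 0.73 -0.1  -6.1 ]
top 92 (578.3, -89.8, 16.6, 39.4, 86.1) [   8.8 -108.5] 0.046011401075083724
top 212 (575.4, -58.2, 39.9, 31.9, 4.8) [  8.8 -76.8] 0.04703197616538313
top 209 (572.3, -23.4, 39.6, 31.4, 4.9) [  8.9 -41.9] 0.0466290600395014
top 206 (568.1, 17.5, 38.8, 31.5, 0.5) [ 8.4 -0.8] 0.04674124013328729
top 221 (558.1, 107.8, 53.0, 24.6, 1.5) [ 6.6 90.1] 0.053223805064658736
top 208 (564.9, 55.5, 39.8, 31.9, 5.8) [ 8.6 37.4] 0.046715720897523516
scene 200 (559.0, 108.5, 53.3, 22.9, 0.8) [ 7.5 90.7] 0.05299903053753241
scene 220 (565.0, 57.4, 40.7, 33.7, 6.1) [ 8.9 39.3] 0.04602886191683886
scene 229 (569.3, 19.4, 40.0, 32.4, 3.8) [9.7 1. ] 0.04611500240825028
scene 238 (572.8, -21.4, 41.7, 32.2, 5.8) [  9.5 -39.9] 0.0459530632148627
scene 243 (576.5, -56.2, 40.3, 32.3, 5.2) [ 10.1 -74.9] 0.046027076345859785
scene 250 (579.6, -97.6, 40.5, 32.4, 5.0) [   9.4 -116.4] 0.04588775984230292
scene 206 (583.5, -151.8, 37.7, 50.3, 4.4) [   8.4 -170.8] 0.05238197574723957
20.4917
```

```bash
python3 -c "
import cv2,numpy as np
cv2.imwrite('pics/c2.png',cv2.resize(np.vstack([cv2.imread('pics/top2.png'),cv2.imread('pics/scene2.png')]),None,fx=1.65,fy=1.65,interpolation=2))"
```

```text
(no output)
```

View pics/c2.png

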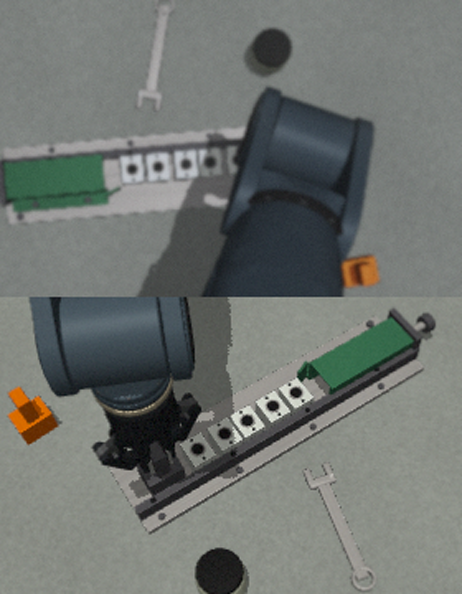

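The crop shows the follower upright over the channel behind block 5 (around (165,470) in the crop) and the row squared along the fence. I lower it until I feel the plate, then push.

```bash
python3 - <<'E'
from h import *
f0=F()
for z in (80,79,78.5,78,77.5,77,76.5,76,75.5,75):
    r.move_linear(W(8.5,-171,z),vel=.05); f=F()-f0
    print(z,M().round(2),f.round(2))
    if f[2]>3: break
zc=z
f0=F()
np.save("st.npy",np.r_[zc,f0])
# push in 10 mm steps, guarded
y=-171
while y<-35-25:   # no contact with stop possible before row front reaches 155 -> follower y ~ -30
    y+=6; r.move_linear(W(8.5,y,zc),vel=.05); f=F()-f0
    if (y+171)%18==0 or abs(f[1])>6: print(y,round(r.current_t(),2),M().round(2),f.round(2))
    if f[1]<-10: print("STOP");break
print(y,r.current_t(),M().round(2),(F()-f0).round(2))
E
```

```text
80 [   8.36 -170.9    79.74] [-1.92  0.66  0.63]
79 [   8.49 -170.99   78.95] [-0.12  0.88  0.11]
78.5 [   8.49 -171.     78.49] [ 0.04  0.99 -0.12]
78 [   8.53 -171.02   78.02] [-0.73  1.28  0.81]
77.5 [   8.58 -171.03   77.97] [-3.31  1.71  8.89]
-153 22.54 [   9.06 -153.02   77.97] [ 5.08 -1.68  3.47]
-135 23.34 [   8.94 -135.37   77.99] [ 3.65 -4.36  3.57]
-117 24.14 [   8.92 -117.49   77.97] [ 2.75 -4.25  3.74]
-99 24.94 [  8.95 -99.49  78.  ] [ 2.87 -4.98  4.64]
-81 25.74 [  8.93 -81.48  78.  ] [ 3.26 -4.48  3.7 ]
-63 26.54 [  8.95 -63.46  78.01] [ 3.66 -5.17  4.54]
-57 26.8083 [  8.95 -57.45  78.01] [ 3.37 -5.03  4.49]
```

```bash
python3 - <<'E'
from h import *
st=np.load("st.npy"); zc=77.85
f0=st[1:]+np.array([0,0,0]); 
fa=F(); y=-57
for i in range(4):
    y+=6; r.move_linear(W(9,y,zc),vel=.05)
base=np.mean([F() for _ in range(1)],0); print(y,M().round(2),base.round(2),r.current_t())
from m import *
for n in("scene",):
    d=optics.get_image(n); c=cloud(d); cv2.imwrite("pics/s3.png",cv2.resize(d["pixels"][130:310,120:400,::-1],None,fx=2,fy=2))
    for p in comps(c,.043,.0485,(.53,.62,-.22,.12),20):
        q=rect(p); print(n,len(p),q,(R.T@(np.array(q[:2])/1000-O)*1000).round(1))
np.save("st.npy",np.r_[zc,y,base])
E
```

```text
-33 [  9.12 -33.12  77.98] [ 1.06 -4.49  4.91] 27.875
scene 710 (566.5, 31.3, 45.2, 141.8, 3.0) [ 8.  13.1]
```

View pics/s3.png

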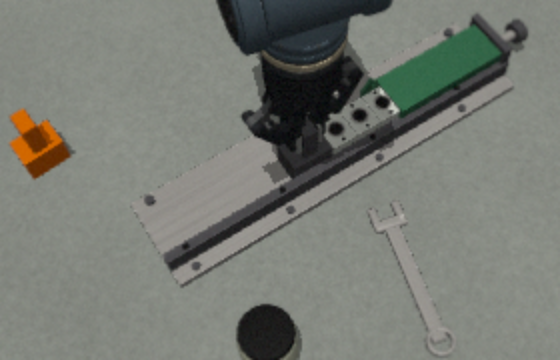

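The crop shows blocks 3–5 closed up and in line at (337,128)–(382,102), with the first two under the hood and the follower square behind. Now I feel for the stop in 1 mm steps.

```bash
python3 - <<'E'
from h import *
zc,y,*b=np.load("st.npy"); hist=[]
def fy(): 
    a=[]
    for _ in range(3): a.append(F()[1]); r.sleep(.01)
    return np.mean(a)
while y<12:
    y+=1; r.move_linear(W(9,y,zc),vel=.04); f=fy(); hist.append((y,M()[1].round(2),round(f,2)))
    if f<-8.5: break
print(hist[::4],hist[-6:],r.current_t())
if f<-8.5:
    while f>-15 and y<20:
        y+=.5; r.move_linear(W(9,y,zc),vel=.02); f=fy(); print(y,M().round(2),F().round(2))
    t=r.current_t()
    while r.current_t()<t+.8: r.sleep(.1); print(F()[1].round(2),end=" ")
print(r.current_t(),M()); np.save("st.npy",np.r_[zc,y,b])
E
```

```text
[(np.float64(-32.0), np.float64(-32.55), np.float64(-6.35)), (np.float64(-28.0), np.float64(-28.74), np.float64(-7.62)), (np.float64(-24.0), np.float64(-24.74), np.float64(-7.89)), (np.float64(-20.0), np.float64(-20.75), np.float64(-7.06)), (np.float64(-16.0), np.float64(-16.84), np.float64(-8.17))] [(np.float64(-20.0), np.float64(-20.75), np.float64(-7.06)), (np.float64(-19.0), np.float64(-19.73), np.float64(-7.92)), (np.float64(-18.0), np.float64(-18.74), np.float64(-8.19)), (np.float64(-17.0), np.float64(-17.72), np.float64(-7.73)), (np.float64(-16.0), np.float64(-16.84), np.float64(-8.17)), (np.float64(-15.0), np.float64(-16.01), np.float64(-10.34))] 32.875
-14.5 [  9.16 -15.71  78.05] [ -0.82 -11.23   4.63]
-14.0 [  9.2  -15.36  78.05] [ -0.95 -12.75   5.76]
-13.5 [  9.22 -15.    78.07] [ -0.77 -13.58   5.8 ]
-13.0 [  9.25 -14.63  78.1 ] [ -0.88 -15.23   5.  ]
-12.5 [  9.42 -14.24  78.13] [  0.71 -15.5    3.88]
-12.0 [  9.43 -13.86  78.14] [  0.56 -16.35   4.91]
-17.03 -16.76 -16.01 -16.67 -16.05 -16.5 -16.66 -16.94 35.325 [  9.41912387 -13.85399498  78.11723022]
```

```bash
python3 - <<'E'
from h import *
zc,y,*b=np.load("st.npy")
for _ in range(3):
    if F()[1]<-18.8: break
    y+=.4; r.move_linear(W(9,y,zc),vel=.02); r.sleep(.05); print(y,M().round(2),F().round(2))
r.sleep(.6); print("hold",F().round(2))
while y>-15.3:
    y-=.5; r.move_linear(W(9.2,y,zc),vel=.02); print(round(y,1),M().round(2)[1],F().round(2))
r.move_linear(W(9.2,y,78.0),vel=.02); r.sleep(.1); print(M().round(2),F().round(2))
r.set_gripper(.35); r.sleep(.1); print(r.current_opening(),M().round(2),F().round(2))
r.move_linear(W(9.2,y,150),vel=.12)
r.move_linear(W(-150,y-60,250),vel=.3)
from m import *
for n in("scene","top"):
    d=optics.get_image(n); c=cloud(d); cv2.imwrite(f"pics/{n}4.png",cv2.resize(d["pixels"][130:310,120:400,::-1],None,fx=2,fy=2))
    for lo,hi in((.043,.0485),(.087,.097)):
      for p in comps(c,lo,hi,(.53,.62,-.22,.12),20):
        q=rect(p); print(n,len(p),q,(R.T@(np.array(q[:2])/1000-O)*1000).round(1),np.median(p[:,2]).round(4))
print(r.current_t())
E
```

```text
-11.6 [  9.45 -13.61  78.16] [  1.11 -16.44   4.45]
-11.2 [  9.48 -13.3   78.16] [  0.93 -18.05   3.65]
-10.799999999999999 [  9.5  -13.01  78.16] [  0.58 -19.18   4.98]
hold [  1.12 -18.76   4.32]
-11.3 -13.12 [ -0.41 -16.38   4.52]
-11.8 -13.27 [ -0.27 -13.13   4.91]
-12.3 -13.41 [  0.51 -10.87   5.15]
-12.8 -13.53 [ 0.63 -7.7   4.28]
-13.3 -13.72 [ 2.68 -5.97  5.49]
-13.8 -13.94 [ 1.37 -4.36  4.82]
-14.3 -14.25 [ 1.52 -2.49  4.4 ]
-14.8 -14.63 [ 0.36 -1.72  5.68]
-15.3 -14.95 [ 1.32 -0.54  4.95]
-15.8 -15.29 [1.2  2.1  5.56]
[  9.26 -15.54  78.01] [2.79 1.04 3.88]
0.3504336634702436 [  8.95 -15.83  77.77] [ 0.71 -0.7   0.61]
scene 674 (567.1, 41.3, 43.7, 127.7, 3.8) [ 9.5 23. ] 0.046
scene 112 (568.4, 2.5, 31.2, 17.5, 5.0) [  7.3 -15.7] 0.0915
top 73 (569.4, -15.0, 36.3, 19.3, 0.3) [  6.7 -33.2] 0.046
top 459 (564.8, 54.0, 40.4, 86.6, 5.4) [ 8.4 35.9] 0.0462
top 98 (568.6, 0.9, 29.5, 17.4, 6.5) [  7.4 -17.3] 0.0917
41.7167
```

View pics/scene4.png

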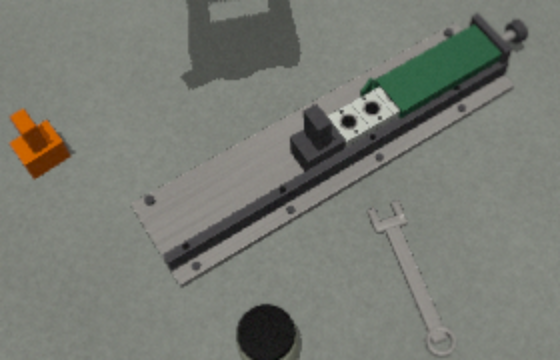

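The final picture shows the follower at (318,145) standing upright and square against block 5 (348,122). The row runs closed along the fence under the hood. In depth, follower and blocks join up in both views, and the arm is clear.

```bash
python3 -c "
from cell import r
print(r.hand_in(), r.current_t())"
```

```text
the job is handed in; nothing more can be done
the job is handed in; nothing more can be done
```

I handed the job in after about 42 s on the robot's clock: all five blocks were squared to the fence, pushed under the hood to the hidden stop and pressed with an estimated 11 N (never over 19.2 N at the wrist), with the follower left square behind the closed row; no verdict came back.

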